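# Uncover the filling tube of a self-watering pot

### The arm

A 6-joint arm with a two-finger parallel gripper is mounted at the origin on the work surface. World frame = base frame: x ahead of the robot, y to its left, z up, the work surface at z = 0. Lengths are in m, angles in degrees, forces in N, time in s.
With the tool pointing down it reaches from about 0.325 to 0.85 m from the base axis. Payload 15.5 kg.
Tool frame: the origin (TCP) lies at the very end of the fingers, on their centre line; the grasp point (between the pads) lies arm.grip_depth behind it (arm.grip_depth is the distance from the TCP to the grasp point, in m); z points along the fingers, y is the line along which they close (so a half turn about z gives the same grasp; the last joint's range is limited). The gripper opens to 91 mm and grips with 3 to 60 N. Pads are 32 mm wide; open, the fingers measure 118 mm over their backs; the gripper's body (76 mm by 178 mm) begins 60 mm behind the grasp point.
Start: joints at [70.216, 28.281, 77.091, -0, 74.628, -5.472], TCP at [0.155, 0.606, 0.214] pointing down, gripper open.
Joint ranges: [-166.48, 166.48], [-47.26, 123.95], [12.59, 153.08], [-70.14, 250.14], [6.76, 159.57], [-176.63, 176.63]. Speed limits (degrees/s): [108.29, 108.29, 147.25, 172.46, 172.46, 172.46].

### API

Orientations are given as a 3x3 rotation matrix whose columns are the frame's x, y, z axes.
In Python, from rig import arm, viewer, current_t, current_joint_positions, current_dq, current_tau, current_ee_pos, current_tool_rot, current_force, current_torque, current_width, current_grasp_force gives the robot as it stands (arm), with the cameras (viewer) and the readings as plain functions. Calls block until the motion is done:
- arm.move_to(position, orientation): joint-space move of the TCP to a pose.
- arm.move_l(position, orientation=None, feed=0.15): straight line of the TCP; orientation=None keeps the orientation; feed is the mean speed in m/s.
- arm.move_joints(angles): joint-space move.
- arm.grip(opening): finger opening in m; the grip force is fixed at half the most; returns when the fingers have stopped.
- arm.sleep(seconds).
- arm.solve_ik(position, orientation): joint angles nearest the present ones, or None.
- viewer.snapshot(name): name is "scene" or "top" or "wrist"; returns the picture (480x640x3 uint8, red, green, blue); there is no depth.
- viewer.get_calibration(name): a dict with "intrinsics" (3x3 intrinsics, pixels), "cam_to_world" (4x4, takes a point from camera to world coordinates). Camera axes: x right, y down, z forward; pixel columns grow to the right and rows downward; lengths in m; the calibration is good to about 2 mm. A picture is of the moment at which its call begins: read the wrist's pose just before it. get_calibration takes no time and is no camera call; for the wrist camera it gives the pose at the moment of the call.
A pose or a line that the arm cannot do raises arm.Unreachable and nothing moves.
- arm.sign_off(): hands the job in; it is judged then, once.
Readings, each from a call of its own:
- current_t(): time.
- current_joint_positions(): joint angles.
- current_dq(): joint speeds.
- current_tau(): joint torques, N m.
- current_ee_pos(): TCP position.
- current_tool_rot(): TCP orientation.
- current_force(): force on the tool from outside, world axes, zero at the start.
- current_torque(): the same for the moment, N m.
- current_width(): finger opening in m.
- current_grasp_force(): force on a finger pad.
Only numpy, scipy, OpenCV 4.12 (cv2) and the standard library are available. Lean on these libraries where they do the work, as an engineer would, in place of code of your own. Each camera call takes 0.05 s, during which the arm holds its last target. There are 200 camera calls.

### The job

Take the loose round metal cover off the filling tube inside the round black pot: feel for a side that gives way, for a block hidden under it stops it on the other sides, and press that side down so that it tips and stays leaning by itself inside the pot with one edge raised, then grip the raised edge, lift the cover out and lay it flat in the grey tray, and let go. The pot must stay upright about where it stands, and the two seedlings in their square black bags must stay standing.

Things in the scene. Friction and masses are not known exactly. Their poses are not given: they have to be found in the camera images.
- cover: Loose flat aluminium disc, 110 mm across, 5 mm thick, 0.08 to 0.17 kg. Origin at the centre of its underside, z its axis, up at the start. It starts level, balanced on the pot's tube, its top 5 mm below the rim, some 12 mm clear of the wall. A press of about 2 N near an edge tips it over the tube, but towards the hidden block it stops firmly after 5 to 20 mm and comes back level when let go.
- tube_top (a point): Centre of the top of the white filling tube in the pot (16 mm in diameter), 90 mm above the pot's origin, 40 mm above the platform. When the cover's pressed side is taken down close to the platform it slides outwards and stays leaning on the tube at about 33 to 50 degrees to level: low edge on the platform at or near the wall, other edge raised 20 to 35 mm above this point.
- pot: Loose round black plastic pot, 1.8 kg, 144 mm in outer diameter at the rim, 100 mm high, wall 4 mm. Origin at the centre of its underside, z up. Inside, a platform 50 mm above the origin, with the tube in its middle. Hidden under the cover, beside the tube on a side that varies, a loose black block (26 x 32 mm, 32 mm high, 23 to 49 mm from the axis) stands on the platform.
- tray: Open grey plastic tray fixed on the table, 180 mm along its x, 200 mm along its y, 22 mm high, walls 4 mm, inner floor about 4 mm above the table. Origin at the centre of its underside, z up. Empty.
- seedling_a: Square black planter bag 75 x 75 x 150 mm with a small green seedling (220 mm high in all), 0.8 kg, loose; origin at the centre of its underside, z up. Leave it standing.
- seedling_b: The same kind of planter bag with a seedling; leave it standing.

How it is judged (in metres and radians):
On the way, in this order (a step that is already met when the one before it is completed fails the run):
1. the cover leans by itself in the pot, more than 27 degrees from level, the robot not touching it (angle between the z axis of cover and the z axis of pot, either way round above 0.47 rad and horizontal distance between cover and pot below 0.06 m and z of cover in the frame of pot below 0.11 m and contact force between each of the arm, the fingers and cover below 0.1 N and linear speed of cover below 0.02 m/s), for 0.3 s.
2. the cover is lifted out of the pot (z of cover in the frame of pot above 0.12 m), for 0.1 s.
At the end, for the whole second after the job is handed in: the cover lies flat (within 8 degrees) on the tray's floor, wholly inside the tray, either side up, released and at rest; the pot is upright (within 5 degrees) and within 50 mm of where it stood; both seedlings stand (angle between the z axis of cover and the z axis of tray, either way round below 0.15 rad and x of cover in the frame of tray between -0.045 and 0.045 m and y of cover in the frame of tray between -0.055 and 0.055 m and z of cover in the frame of tray below 0.02 m and linear speed of cover below 0.01 m/s and angular speed of cover below 0.1 rad/s and angle between pot's own z axis and vertical below 0.1 rad and distance of pot from where it was at the start of the episode below 0.05 m and angle between each of seedling_a, seedling_b's own z axis and vertical below 0.3 rad); the robot touches nothing.
It fails at once if the pot is tipped by more than 20 degrees (angle between pot's own z axis and vertical above 0.35 rad).
It fails at once if a seedling is knocked over (angle between any of seedling_a, seedling_b's own z axis and vertical above 0.5 rad).
It also fails if it takes over 72 s, if anything falls off the work surface, if the arm or the gripper's body presses on something with over 40 N, if the wrist force passes 120 N, or if a joint passes its speed limit or range.

## Working session

There is one attempt and no reset: what is moved stays moved. The work goes in short steps, each a Python script; the robot and the scene stay as the last script left them, time stands still between calls to the robot, and variables do not carry over. Pictures are saved under pics/ and viewed, at most 10 in all, crops included, and the job is handed in when it is done.

```bash
mkdir -p pics
python3 - <<'E'
from rig import arm, viewer, current_t, current_joint_positions, current_dq, current_tau, current_ee_pos, current_tool_rot, current_force, current_torque, current_width, current_grasp_force
import cv2,numpy as np
for n in ("scene","top","wrist"):
    c=viewer.get_calibration(n); im=viewer.snapshot(n)
    cv2.imwrite(f"pics/{n}0.png",im[:,:,::-1]); print(n,np.round(c["intrinsics"],1).tolist(),np.round(c["cam_to_world"],3).tolist())
print(arm.grip_depth,current_t(),current_tool_rot(),current_force())
a=cv2.imread("pics/scene0.png");b=cv2.imread("pics/top0.png")
cv2.imwrite("pics/both0.png",cv2.resize(np.vstack([a,b]),(400,600)))
E
```

```text
scene [[495.6, 0.0, 319.0], [0.0, 495.6, 233.9], [0.0, 0.0, 1.0]] [[0.503, 0.562, -0.656, 1.253], [0.864, -0.307, 0.399, -0.25], [0.022, -0.768, -0.641, 0.701], [0.0, 0.0, 0.0, 1.0]]
top [[438.1, 0.0, 317.0], [0.0, 438.1, 238.6], [0.0, 0.0, 1.0]] [[0.013, -0.994, 0.105, 0.542], [-1.0, -0.013, 0.001, 0.11], [0.001, -0.105, -0.995, 0.874], [0.0, 0.0, 0.0, 1.0]]
wrist [[358.3, 0.0, 324.5], [0.0, 358.3, 244.6], [0.0, 0.0, 1.0]] [[0.248, 0.934, 0.255, 0.082], [0.969, -0.239, -0.068, 0.623], [-0.002, 0.264, -0.964, 0.385], [0.0, 0.0, 0.0, 1.0]]
0.0188 0.15 [[-9.68952269e-01  2.47247670e-01 -2.99729126e-04]
 [ 2.47247840e-01  9.68951886e-01 -8.65197138e-04]
 [ 7.65051252e-05 -9.12442109e-04 -9.99999581e-01]] [ 0.6821337  -0.13793915 -0.12667791]
```

View pics/top0.png

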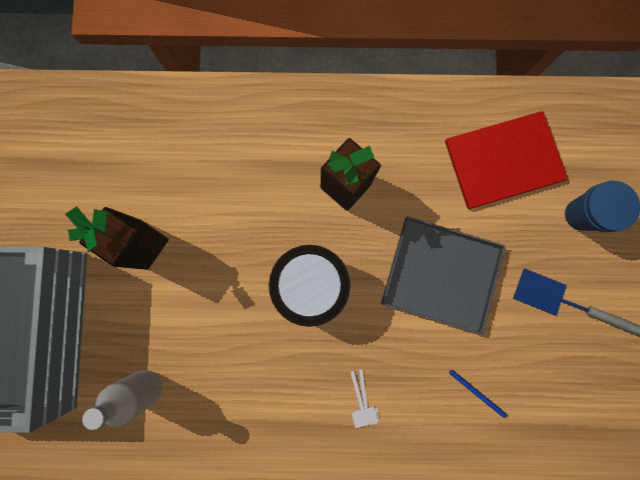

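View pics/scene0.png

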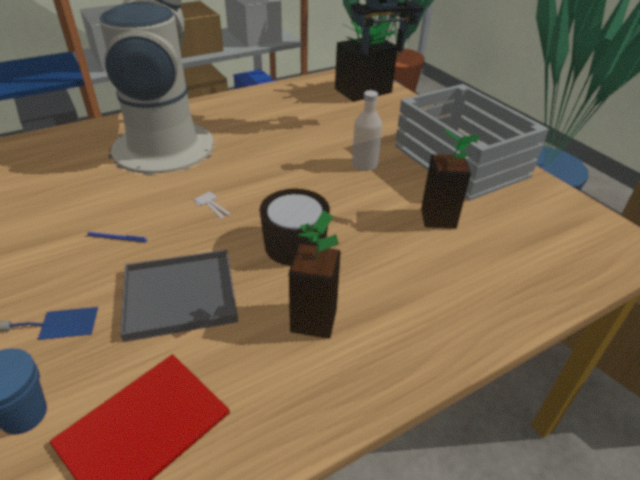

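The top view shows the pot and cover at about (310,285), the tray at (444,276), and the seedlings at (350,175) and (120,240). The scene view agrees with this. Next I'll measure them.

```bash
cat > h.py <<'E'
from rig import arm, viewer, current_t, current_joint_positions, current_dq, current_tau, current_ee_pos, current_tool_rot, current_force, current_torque, current_width, current_grasp_force
import cv2,numpy as np
def ray(cal,uv):
    T=np.array(cal["cam_to_world"]);d=T[:3,:3]@np.linalg.solve(np.array(cal["intrinsics"]),[uv[0],uv[1],1.]);return T[:3,3],d
def onz(cal,uv,z):
    o,d=ray(cal,uv);return o+d*(z-o[2])/d[2]
def proj(cal,P):
    T=np.array(cal["cam_to_world"]);p=T[:3,:3].T@(np.array(P)-T[:3,3]);q=np.array(cal["intrinsics"])@p;return q[:2]/q[2]
def blobs(m,amin):
    cs,_=cv2.findContours(m.astype(np.uint8),cv2.RETR_EXTERNAL,cv2.CHAIN_APPROX_NONE)
    return sorted([c for c in cs if cv2.contourArea(c)>amin],key=cv2.contourArea,reverse=True)
E
python3 - <<'E'
from h import *
for n,roi in (("top",(240,400,220,340)),("scene",(250,340,180,250))):
    c=viewer.get_calibration(n);im=cv2.imread(f"pics/{n}0.png");hsv=cv2.cvtColor(im,cv2.COLOR_BGR2HSV)
    m=(hsv[...,1]<60)&(hsv[...,2]>120);k=np.zeros_like(m);k[roi[2]:roi[3],roi[0]:roi[1]]=1
    b=blobs(m&k,200)[0]; P=np.array([onz(c,p[0],.095) for p in b])
    print(n,"cover",cv2.minEnclosingCircle(P[:,:2].astype(np.float32)))
    if n=="top":
        m=(hsv[...,2]<60);k[:]=0;k[235:340,255:360]=1
        b=blobs(m&k,500)[0];e=cv2.fitEllipse(b);print("rim px",e)
        # tray: grey-dark low saturation
        k[:]=0;k[205:345,375:515]=1
        m=(hsv[...,1]<70)&k; b=blobs(m,2000)[0]; r=cv2.minAreaRect(b);bx=cv2.boxPoints(r)
        W=np.array([onz(c,p,.022) for p in bx])[:,:2];print("tray",r,W,W.mean(0),np.linalg.norm(np.diff(W,axis=0),axis=1))
        for s,z in (((350,140),.15),((350,209),0),((150,268),0),((103,210),.15),((380,172),.15),((352,180),.22),((85,230),.22)):print(s,onz(c,s,z)[:2])
E
```

```text
top cover ((0.542180597782135, 0.12402264028787613), 0.05496614798903465)
rim px ((309.1343078613281, 285.2956848144531), (79.4488296508789, 80.26200103759766), 174.20176696777344)
tray ((443.91412353515625, 274.8798828125), (106.34571075439453, 91.99357604980469), 16.557071685791016) [[ 0.50665225 -0.01163839]
 [ 0.6790507  -0.06357343]
 [ 0.62178107 -0.26217773]
 [ 0.45176736 -0.20648008]] [ 0.56481284 -0.13596741] [0.18005131 0.20669659 0.1789047 ]
(350, 140) [0.78741424 0.05691511]
(350, 209) [0.69468797 0.04510421]
(150, 268) [0.57050033 0.442837  ]
(103, 210) [0.66137526 0.46951545]
(380, 172) [0.73240449 0.00595926]
(352, 180) [0.70096613 0.05873321]
(85, 230) [0.61902967 0.4599193 ]
scene cover ((0.5436474084854126, 0.1223829835653305), 0.055420078337192535)
```

```bash
cat >> h.py <<'E'
C=np.array([.543,.1235])
def rad(phi):return np.array([np.cos(np.radians(phi)),np.sin(np.radians(phi)),0.])
def tool(phi,dn,s=1):
    """tool z points towards phi, dn deg below level; y in the vertical plane of phi"""
    u=rad(phi);a=np.radians(dn);z=u*np.cos(a)-np.array([0,0,1])*np.sin(a)
    y=s*(u*np.sin(a)+np.array([0,0,1])*np.cos(a));return np.stack([np.cross(y,z),y,z],1)
E
python3 - <<'E'
from h import *
for phi in range(-180,180,30):
    u=rad(phi);r=[]
    for dn in (35,42,50):
        for s in (1,-1):
            R=tool(phi,dn,s);e=np.array([*C,.113])-u*.023
            ok=[arm.solve_ik(e+R[:,2]*k,R) is not None for k in (.02,-.08)]
            up=arm.solve_ik(e+R[:,2]*.02+[0,0,.12],R) is not None
            pr=arm.solve_ik(np.array([*C,.06])+u*.047,tool(phi,90,s)) is not None
            r.append("".join("01"[x] for x in ok+[up,pr]))
    print(phi,r)
E
```

```text
-180 ['1111', '1111', '1111', '1111', '1111', '1111']
-150 ['1111', '1111', '1111', '1111', '1111', '1111']
-120 ['1111', '1111', '1111', '1111', '1111', '1111']
-90 ['1111', '1111', '1111', '1111', '1111', '1111']
-60 ['1111', '1111', '1111', '1111', '1111', '1111']
-30 ['0001', '0001', '0001', '0001', '0111', '0111']
0 ['0011', '1111', '0111', '1111', '1111', '1111']
30 ['0011', '1111', '1111', '1111', '1111', '1111']
60 ['1111', '1111', '1111', '1111', '1111', '1111']
90 ['1111', '1111', '1111', '1111', '1111', '1111']
120 ['1111', '1111', '1111', '1111', '1111', '1111']
150 ['1111', '1111', '1111', '1111', '1111', '1111']
```

```bash
cat >> h.py <<'E'
def probe(phi,s,r=.047,zend=.058,lim=8):
    R=tool(phi,90,s);p=np.array([*C,.0])+rad(phi)*r
    arm.move_to(p+[0,0,.15],R);arm.move_l(p+[0,0,.102],feed=.15);arm.sleep(.2)
    f0=current_force();log=[];z=.102;ok=True
    while z>zend:
        z=max(z-.003,zend);arm.move_l(p+[0,0,z],feed=.04)
        f=(current_force()-f0);log.append((round(z,3),*np.round(f,1)))
        if abs(f[2])>lim: ok=False;break
    print(phi,ok,log,"t",current_t());return ok,p,R
E
python3 - <<'E'
from h import *
arm.grip(0.0)
for phi,s in((-90,-1),(90,1)):
    ok,p,R=probe(phi,s)
    z=current_ee_pos()[2]
    if ok or z<.072: break
    arm.move_l(p+[0,0,.13],feed=.15)
im=viewer.snapshot("top");cv2.imwrite("pics/p1.png",im[200:380,220:460,::-1].repeat(2,0).repeat(2,1))
E
```

```text
-90 False [(0.099, np.float64(-1.6), np.float64(-1.3), np.float64(-0.9)), (0.096, np.float64(-0.2), np.float64(-0.2), np.float64(-0.8)), (0.093, np.float64(-0.5), np.float64(-0.4), np.float64(-0.5)), (0.09, np.float64(-1.0), np.float64(-0.1), np.float64(-0.2)), (0.087, np.float64(-3.1), np.float64(-3.9), np.float64(21.4))] t 5.7833
90 False [(0.099, np.float64(-0.2), np.float64(0.7), np.float64(0.1)), (0.096, np.float64(-0.2), np.float64(-0.4), np.float64(1.4)), (0.093, np.float64(-0.3), np.float64(0.6), np.float64(0.4)), (0.09, np.float64(-0.0), np.float64(1.1), np.float64(-0.0)), (0.087, np.float64(0.1), np.float64(0.5), np.float64(1.5)), (0.084, np.float64(-0.4), np.float64(0.6), np.float64(0.5)), (0.081, np.float64(0.2), np.float64(-0.4), np.float64(0.0)), (0.078, np.float64(0.5), np.float64(0.1), np.float64(1.5)), (0.075, np.float64(0.0), np.float64(-0.4), np.float64(1.6)), (0.072, np.float64(-0.8), np.float64(0.5), np.float64(0.1)), (0.069, np.float64(-0.2), np.float64(-0.2), np.float64(0.5)), (0.066, np.float64(-4.2), np.float64(1.2), np.float64(18.3))] t 10.35
```

View pics/p1.png

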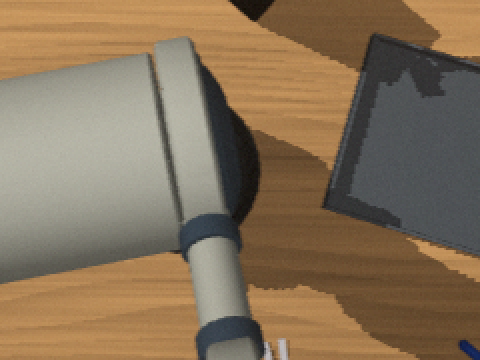

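The arm hides the pot in this view. The +y side gave way down to 0.066, so the low edge is probably on the platform. I'll back off and look.

Run:
```python
from h import *
p=np.array(current_ee_pos())
arm.move_l(p+[0,0,.06],feed=.1);arm.move_l(p+[0,.12,.16],feed=.25)
arm.sleep(.2)
a=viewer.snapshot("scene");b=viewer.snapshot("top");np.save("pics/top1.npy",b);np.save("pics/sc1.npy",a)
A=cv2.resize(a[170:270,240:350],None,fx=3.6,fy=3.6,interpolation=cv2.INTER_CUBIC);B=cv2.resize(b[235:335,260:360],(396,360),interpolation=cv2.INTER_CUBIC)
cv2.imwrite("pics/p2.png",np.hstack([A,B])[:,:,::-1]);print(current_t())
```

```text
12.2333
```

View pics/p2.png

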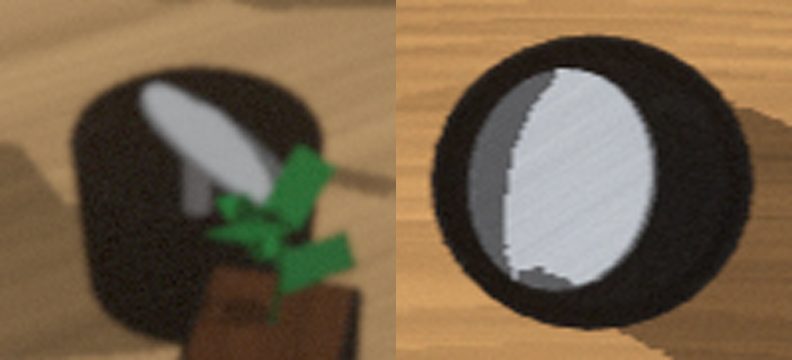

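The cover leans with its low edge towards +y (left in the top view). The raised edge is at about pixel (325,286) in the full picture. Next I'll fit the tilt.

Run:
```python
from h import *
from scipy.optimize import least_squares
c=viewer.get_calibration("top");b=np.load("pics/top1.npy")
v=b.max(2).astype(int);s=v-b.min(2);k=np.zeros(v.shape,bool);k[250:320,272:332]=1
m=(v>60)&(s<35)&k;cn=blobs(m,500)[0][:,0].astype(float);hull=cv2.convexHull(cn.astype(np.float32))[:,0]
print(len(cn),cn.min(0),cn.max(0),cv2.fitEllipse(hull))
# rays of the outline cast onto the disc plane (through centre c0, normal n) must be 55 mm from its centre
def pts(x):
    n=np.array([np.sin(x[3])*np.cos(x[4]),np.sin(x[3])*np.sin(x[4]),np.cos(x[3])])
    P=[]
    for p in cn:
        o,d=ray(c,p);P.append(o+d*((x[:3]-o)@n)/(d@n))
    return np.array(P),n
sol=least_squares(lambda x:np.append((np.linalg.norm(pts(x)[0]-x[:3],axis=1)-.055)*1e3,[(x[2]-.0865)*300]),[.543,.14,.0865,.66,np.pi/2],loss="soft_l1")
x=sol.x;print("centre",x[:3].round(4),"tilt",np.degrees(x[3]),"dir",np.degrees(x[4]),"rms",np.sqrt(np.mean(sol.fun**2)))
u=rad(np.degrees(x[4]));a=x[3]
print("raised",x[:3]-u*.055*np.cos(a)+[0,0,.055*np.sin(a)],"low",x[:3]+u*.055*np.cos(a)-[0,0,.055*np.sin(a)])
t=np.array([*C,.09]);n=pts(x)[1];print("tube top below top face by",(x[:3]-t)@n)
cs=viewer.get_calibration("scene");sc=np.load("pics/sc1.npy").copy()
for q in (x[:3]-u*.055*np.cos(a)+[0,0,.055*np.sin(a)],):print("raised in scene px",proj(cs,q))
```

```text
155 [278. 254.] [325. 315.] ((301.60400390625, 284.51373291015625), (47.76210021972656, 61.72594451904297), 7.070369720458984)
centre [0.5423 0.1395 0.0788] tilt 37.70122298610404 dir 83.3540001723229 rms 0.6429807376118651
raised [0.53730657 0.09627495 0.11244244] low [0.54737932 0.18272325 0.04517261]
tube top below top face by 0.0008162966930581352
raised in scene px [281.77227196 205.20812181]
```

Run:
```python
from h import *
e=np.array([.537,.095,.121]);R=tool(83.35,38,1);z=R[:,2]
p=np.array(current_ee_pos());arm.move_l(p+[0,-.05,.06],feed=.25)
arm.move_to(e-z*.09+[0,0,.06],R);arm.grip(.032)
arm.move_l(e-z*.05,feed=.2);f0=current_force()
arm.move_l(e+z*.026,feed=.06);print("in",current_force()-f0)
a=viewer.snapshot("scene")
arm.grip(0);print("w",current_width(),current_grasp_force(),current_force()-f0,current_t())
b=viewer.snapshot("scene")
if current_width()>.003:
    q=np.array(current_ee_pos());arm.move_l(q+[0,0,.03],feed=.08);arm.move_l(q+[0,0,.13],feed=.15)
    print("w",current_width(),current_grasp_force(),current_t())
d=viewer.snapshot("scene")
A=[cv2.resize(i[60:300,180:420],(265,265)) for i in (a,b,d)]
cv2.imwrite("pics/p3.png",np.hstack(A)[:,:,::-1])
```

```text
in [-0.3850915   0.66616786 -1.47609093]
w 0.004525453151701275 29.999735355377197 [ 1.60298642  0.7729474  -1.53616554] 17.2833
w 0.004966236787797269 29.99961107969284 18.675
```

View pics/p3.png

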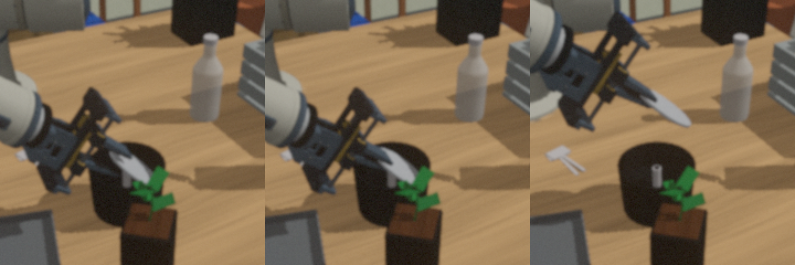

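The cover is gripped, in line with the tool, and lifted clear. The pot is upright. Now for the placing.

Run:
```python
from h import *
T=np.array([.565,-.136,0]);R=tool(74,42,1);z=R[:,2];u=rad(74)
low=T+u*.055+[0,0,.006]; p=low-z*.084
print(p)
q=np.array(current_ee_pos());arm.move_l([q[0],q[1]-.1,q[2]+.03],feed=.25)
arm.move_to(p+[0,0,.1],R);arm.move_l(p+[0,0,.02],feed=.15);arm.sleep(.2)
f0=current_force();h=.02
while h>-.012:
    h-=.003;arm.move_l(p+[0,0,h],feed=.04);f=current_force()-f0
    if np.linalg.norm(f)>4 :break
print(h,f,current_width())
a=viewer.snapshot("scene")
arm.grip(.03);arm.sleep(.3);b=viewer.snapshot("scene")
c=np.array(current_ee_pos());arm.move_l(c-z*.02-[0,0,.008],feed=.1)
arm.move_l(c-z*.09,feed=.15);arm.move_l(c-z*.12+[0,0,.1],feed=.25);arm.sleep(.3)
print(current_t())
d=viewer.snapshot("scene");t=viewer.snapshot("top");np.save("pics/top2.npy",t)
A=[cv2.resize(i[160:400,60:300],(265,265)) for i in (a,b,d)]+[cv2.resize(t[150:390,260:500],(265,265)),]
cv2.imwrite("pics/p4.png",np.vstack([np.hstack(A[:2]),np.hstack(A[2:])])[:,:,::-1])
```

```text
[ 0.56295362 -0.14313657  0.06220697]
-0.0009999999999999966 [-1.02760784 -3.9943859   7.22371788] 0.0053280062077467535
25.575
```

View pics/p4.png

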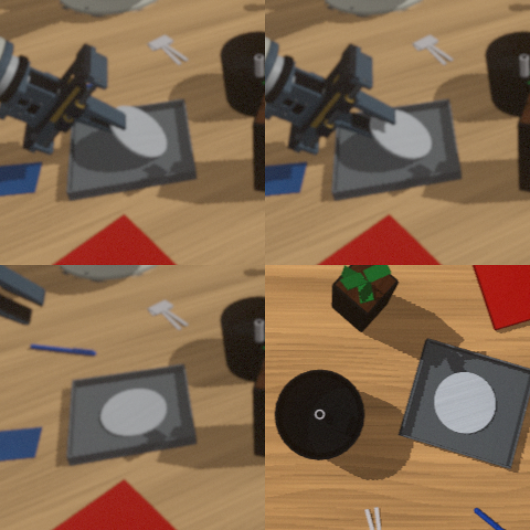

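The cover lies flat near the middle of the tray (about (465,403) in the lower-right crop), with the arm clear and the pot and seedling upright.

```bash
python3 -c "
from h import *
print(arm.sign_off())"
```

```text
the job is handed in; nothing more can be done
None
```

The cover was tipped, gripped by its raised edge, lifted out and laid flat near the middle of the tray, then released; the pot stayed upright about where it stood, neither seedling was disturbed, and I handed the job in at about 26 s on the robot's clock (sign-off returned no verdict).

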